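Sort mixed conduit fittings off a two-ended sorting tray

TASK

Sort the mixed fittings on the raised sorting tray by sweeping them along it with the fingertips: slide both steel locknuts over the open end of the tray into the blue bin that already holds locknuts, and the orange bushing over the other end into the blue bin that already holds bushings. Only slide them, pick nothing up; leave the green coupling standing where it is on the tray and do not disturb the other things on the bench.

Things in the scene. Friction and masses are not known exactly. Their poses are not given: they have to be found in the camera images.
- tray: fixed raised sorting tray of dark sheet metal. Flat deck 256 (x) by 260 (y), top 105 above the bench; lips 14 high along its two sides at x = +-125; its ends at y = +-130 are open and flat. Origin: on the bench under the deck's centre, z up. Three parts and the coupling lie one to a lane along y (lanes near x = -93, -31, 31, 93), within 60 of the middle in y.
- bin_locknuts: blue stock bin, its floor covered with steel locknuts up to 20 high. Fixed under one open end of the tray (which end changes), its nearer side wall about 20 in under the deck. 300 (x) by 140 (y), 90 high, walls and floor 4; side walls slope down to a 45 high front at -x, facing the robot. Origin: centre of its underside.
- bin_bushings: blue stock bin, its floor covered with orange bushings up to 34 high. Fixed under one open end of the tray (which end changes), its nearer side wall about 20 in under the deck. 300 (x) by 140 (y), 90 high, walls and floor 4; side walls slope down to a 45 high front at -x, facing the robot. Origin: centre of its underside.
- locknut_a_mid (a point): loose zinc-plated steel conduit locknut lying flat on the tray: ring of outside diameter 42, hole 30, 8 thick, about 45 g, with small lugs round the rim. This point is its centre, half-way up (4 above the deck while it lies there). The two locknuts are alike.
- locknut_b_mid (a point): loose zinc-plated steel conduit locknut lying flat on the tray: ring of outside diameter 42, hole 30, 8 thick, about 45 g, with small lugs round the rim. This point is its centre, half-way up (4 above the deck while it lies there). The two locknuts are alike.
- bushing_mid (a point): loose orange plastic conduit bushing lying flat on the tray: ring of outside diameter 42, hole 28, 15 high, about 25 g. This point is its centre, half-way up (7.5 above the deck).
- coupling_mid (a point): green-painted metal conduit coupling, a tube of diameter 34 and height 46 with two brass screws, standing upright and loose on the deck in a lane of its own; to be left. This point is its centre, 23 above the deck.
- plaster_ring: bystander: loose galvanised plaster ring on the bench to the right (-y), square plate 102 x 102 with a raised collar, 19 high. Origin: centre of its underside.
- square_box: bystander: loose square steel junction box on the bench to the right (-y), 102 x 102 x 54. Origin: centre of its underside.
- screwdriver: bystander: loose screwdriver with a green handle, 200 long, lying on the bench to the left (+y), below 40 high.
- tape_measure: bystander: loose grey and black tape measure on the bench to the left (+y), 72 x 36 x 70 high. Origin: centre of its underside.
- marker: bystander: loose black and white marker pen lying on the bench to the left (+y), 140 long, 18 thick.

How it is judged:
At the end, for the whole second after the job is handed in: Both locknuts lie at rest inside the bin of locknuts and the bushing inside the bin of bushings (centres within the bin's walls and under 75 mm above its underside, slower than 0.03 m/s); the coupling still stands upright (within 0.15 rad) within 15 mm of its start (x of locknut_a_mid in the frame of bin_locknuts between -0.146 and 0.146 m and y of locknut_a_mid in the frame of bin_locknuts between -0.066 and 0.066 m and z of each of locknut_a_mid, locknut_b_mid in the frame of bin_locknuts below 0.075 m and linear speed of each of locknut_a, locknut_b, bushing below 0.03 m/s and x of locknut_b_mid in the frame of bin_locknuts between -0.146 and 0.146 m and y of locknut_b_mid in the frame of bin_locknuts between -0.066 and 0.066 m and x of bushing_mid in the frame of bin_bushings between -0.146 and 0.146 m and y of bushing_mid in the frame of bin_bushings between -0.066 and 0.066 m and z of bushing_mid in the frame of bin_bushings below 0.075 m and distance of coupling_mid from where it was at the start of the episode below 0.015 m and angle between coupling_mid's own z axis and vertical below 0.15 rad); the robot touches nothing.
It fails at once if a locknut or the bushing is lifted: its centre rises more than 24 mm above the tray's deck (z of any of locknut_a_mid, locknut_b_mid, bushing_mid in the frame of tray above 0.129 m).
It fails at once if the coupling is knocked over, lifted or pushed more than 15 mm (distance of coupling_mid from where it was at the start of the episode above 0.015 m or angle between coupling_mid's own z axis and vertical above 0.35 rad).
It fails at once if another loose thing on the bench (plaster ring, junction box, screwdriver, tape measure, marker) is moved more than 25 mm (distance of any of plaster_ring, square_box, screwdriver, tape_measure, marker from where it was at the start of the episode above 0.025 m).
It also fails if it takes over 51 s, if anything falls off the work surface, if the arm or the gripper's body presses on something with over 40 N, if the wrist force passes 120 N, or if a joint passes its speed limit or range.

ROBOT

A 6-joint arm with a two-finger parallel gripper is mounted at the origin on the work surface. World frame = base frame: x ahead of the robot, y to its left, z up, the work surface at z = 0. Lengths are in m, angles in rad, forces in N, time in s.
With the tool pointing down it reaches from about 0.35 to 0.775 m from the base axis. Payload 5.5 kg.
Tool frame: the origin (TCP) lies on the centre line of the jaws, within the pads' length; the fingertips stand 11 mm ahead of it and the grasp point (between the pads) lies 8 mm behind it; z points along the fingers, y is the direction in which the jaws open and shut (so a half turn about z gives the same grasp; the last joint's range is limited). The gripper opens to 85 mm and grips with 20 to 120 N. Pads are 22 mm wide; open, the fingers measure 114 mm over their backs; the gripper's body (76 mm by 85 mm) begins 54 mm behind the grasp point. The pads swing forward as they close: fully open they stand 13 mm farther back than shut.
Start: joints at [0.994, 0.313, 0.046, 1.304, 0, 1.431], TCP at [0.243, 0.521, 0.242] pointing down, gripper open.
Joint ranges: [-2.76, 2.76], [-0.86, 1.69], [-1.03, 1.26], [-2.2, 2.34], [-1.47, 1.5], [-3.14, 3.14]. Speed limits (rad/s): [2.57, 2.57, 3.14, 3.14, 3.14, 3.14].

INTERFACE

Orientations are given as a unit quaternion [w, x, y, z].
In Python, from workcell import env, imaging, order gives the robot as it stands. The module is installed in compiled form; this text tells all that it offers.
- The arm moves only by the tool move_arm, never from a script. Its argument "deltas" is one flat list of numbers, 7 for each row, row after row: the gripper's target within -1 to 1 (shut at 1, half-way at 0, fully open at -1), then the shift along the tool's x, y, z in m, then the turn, a rotation vector about the tool's x, y, z in degrees. In form: [jaw, tx, ty, tz, ax, ay, az, jaw, tx, ty, tz, ax, ay, az, ...]. A call has 1 to 10 rows; each row shifts and turns the commanded pose from where the row before left it, along the tool's axes as they then stand; what a row does not reach is not made up. A row lasts 1/8 s, in which the tool goes at most 62.5 mm and 10.7 degrees, less where a joint would pass 70% of its speed; a pose out of reach is approached as far as the arm can. A call is refused whole if a number of a shift passes 0.0625 or a number of a turn 10.7, either way. A call with a gripper value outside its range is refused whole. The fingers move at their own pace and stop on an object; "squeeze" is the grip in N (left out, the last holds). Time passes only in rows, so rows that do not move let the fingers close. It gives the time, the measured TCP pose, the force and the opening at its end, in the units of the state.
- env.get_state(): the state, without advancing time (a new reading comes with each control period).
- imaging.read_camera(name): name is "side" or "top" or "wrist"; returns a dict with "img" (400x640x3 uint8, red, green, blue), "z_map" (400x640 float32, m along the optical axis (not along the pixel's ray), 0 where there is no reading), "fx", "fy", "cx", "cy" (pixels), "rvec" (rotation vector, rad) and "tvec" (3), from world to camera coordinates, as OpenCV has them. Camera axes: x right, y down, z forward; pixel columns grow to the right and rows downward; lengths in m; the calibration is good to about 2 mm. A picture is of the moment at which its call begins.
- order.hand_in(): hands the job in, once; it reports no verdict.
Trained networks look in a picture, given as the dict that the camera call returned (one of the last four; its "shot" number tells which), for a name from the list of things; names that differ only in an ending like _2 or _b are one class to them, and where a whole thing is asked for, a point or a joint stands for the part that bears it (a point fixed in the world has none). Each returns a list of dicts, best first, with "confidence" (0 to 1); they miss things now and then, are a little off and sometimes report something else, mostly with a low value. They report only what shows in the picture. A call takes as long as a camera call.
- imaging.recognise(picture, thing): "centre" ([column, row] in pixels, amid what is visible of it).
- imaging.cut_out(picture, thing): "mask" (400x640 bool, what is visible of it) and "centre" ([column, row] in pixels, amid what is visible of it).
The state is a dict: "clock": time; "joint_pos": joint angles; "qvel": joint speeds; "tau": joint torques, N m; "tcp_pos": TCP position; "orientation": TCP orientation; "wrist_force": force on the tool from outside, world axes, zero at the start; "ft_torque": the same for the moment, N m; "finger_gap": finger opening in m.
Only numpy, scipy, OpenCV 4.12 (cv2) and the standard library are available. Lean on these libraries where they do the work, as an engineer would, in place of code of your own. Each camera call takes 0.05 s, during which the arm holds its last target.

## Working session

There is one attempt and no reset: what is moved stays moved. The work goes in short steps, Python scripts to look and compute and a tool call to move; the robot and the scene stay as the last step left them, time stands still between calls to the robot, and variables do not carry over. Pictures are saved under pics/ and viewed, and the job is handed in when it is done.

Besides the shell and the picture viewer there is one more tool, called after "Call:" as name(argument=value, ...) on one line, values as JSON. move_arm: Moves the arm, as the interface text tells. Its arguments: {"type":"object","properties":{"deltas":{"type":"array"},"squeeze":{"type":"number"}},"required":["deltas"]}

```bash
mkdir -p pics
cat > h.py <<'E'
import numpy as np, cv2
from workcell import env, imaging, order
def P(d):
    R=cv2.Rodrigues(np.array(d['rvec'],float))[0]; return R,np.array(d['tvec'],float).ravel()
def back(d,u,v,z=None):
    R,t=P(d); 
    if z is None: z=float(d['z_map'][int(round(v)),int(round(u))])
    c=np.array([(u-d['cx'])/d['fx']*z,(v-d['cy'])/d['fy']*z,z]); return R.T@(c-t)
def cloud(d,m):
    v,u=np.nonzero(m&(d['z_map']>0)); z=d['z_map'][v,u]; R,t=P(d)
    c=np.stack([(u-d['cx'])/d['fx']*z,(v-d['cy'])/d['fy']*z,z],1); return (c-t)@R
def save(d,n): cv2.imwrite('pics/'+n,d['img'][:,:,::-1])
E
python3 - <<'E'
from h import *
for c in ['top','side','wrist']:
    d=imaging.read_camera(c); save(d,c+'0.png')
    for t in ['locknut_a_mid','bushing_mid','coupling_mid','tray','bin_locknuts','bin_bushings']:
        for r in imaging.cut_out(d,t)[:4]:
            p=cloud(d,r['mask']); 
            print(c,t,round(r['confidence'],2),np.round(r['centre']),len(p),np.round(np.median(p,0),3) if len(p) else '',np.round(np.percentile(p,[2,98],axis=0),3).tolist() if len(p) else '')
print(env.get_state())
E
```

```text
top locknut_a_mid 0.74 [318. 173.] 4891 [ 0.549 -0.011  0.105] [[0.422, -0.136, 0.094], [0.68, 0.12, 0.122]]
top locknut_a_mid 0.56 [326. 172.] 27 [ 0.559 -0.054  0.109] [[0.553, -0.068, 0.101], [0.572, -0.039, 0.119]]
top locknut_a_mid 0.45 [428. 224.] 489 [ 0.376 -0.456  0.003] [[0.313, -0.517, -0.009], [0.432, -0.4, 0.022]]
top bushing_mid 0.35 [194. 259.] 172 [0.247 0.45  0.023] [[0.205, 0.429, 0.005], [0.292, 0.471, 0.033]]
top coupling_mid 0.55 [204. 190.] 220 [0.489 0.4   0.062] [[0.456, 0.384, 0.005], [0.523, 0.423, 0.075]]
top coupling_mid 0.48 [296. 197.] 4 [0.464 0.058 0.149] [[0.451, 0.048, 0.118], [0.48, 0.066, 0.152]]
top tray 0.68 [316. 174.] 4784 [ 0.553 -0.011  0.105] [[0.422, -0.137, 0.095], [0.678, 0.118, 0.119]]
top bin_locknuts 0.72 [368. 189.] 2847 [ 0.515 -0.2    0.007] [[0.366, -0.267, -0.006], [0.662, -0.119, 0.094]]
top bin_bushings 0.88 [267. 172.] 2681 [0.575 0.191 0.009] [[0.424, 0.12, -0.005], [0.721, 0.257, 0.091]]
side locknut_a_mid 0.45 [274. 189.] 97 [ 0.577 -0.056  0.113] [[0.556, -0.076, 0.106], [0.593, -0.034, 0.117]]
side bushing_mid 0.45 [387. 3
[... 786 characters left out ...]
, 0.003], [0.493, 0.184, 0.046]]
{'clock': 1.05, 'joint_pos': array([9.94407734e-01, 3.13184350e-01, 4.61523746e-02, 1.30357186e+00,
       1.92069612e-05, 1.43119320e+00]), 'qvel': array([ 0.000457  , -0.00073842, -0.00151062, -0.00039764,  0.00145395,
        0.00081164]), 'tau': array([ 6.25793655e-04, -4.80480909e+01,  2.98816609e+01,  3.26149047e-04,
        8.10034885e-05,  3.51165326e-06]), 'tcp_pos': array([0.24328949, 0.52107988, 0.24235356]), 'orientation': array([2.47302615e-05, 2.16660813e-01, 9.76246937e-01, 9.35104661e-05]), 'wrist_force': array([ 0.37869111, -0.34024063,  0.05914088]), 'ft_torque': array([0.01270209, 0.00362554, 0.04411099]), 'finger_gap': 0.08506752265370081}
```

View pictures.

View pics/top0.png

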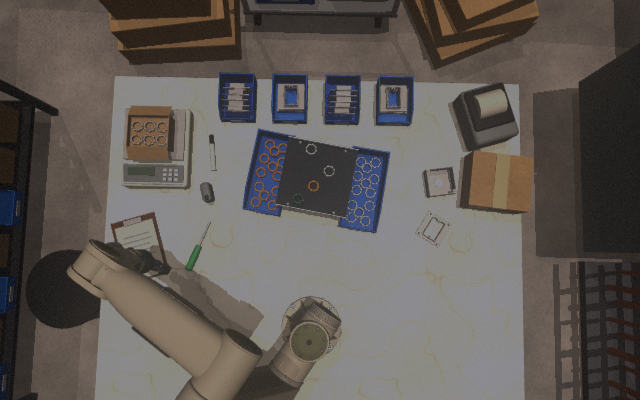

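View pics/side0.png

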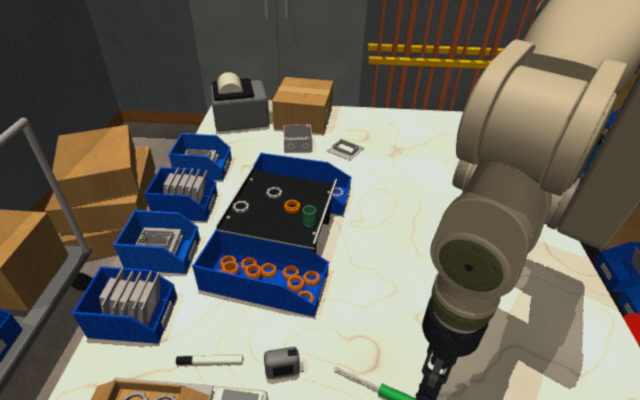

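View pics/wrist0.png

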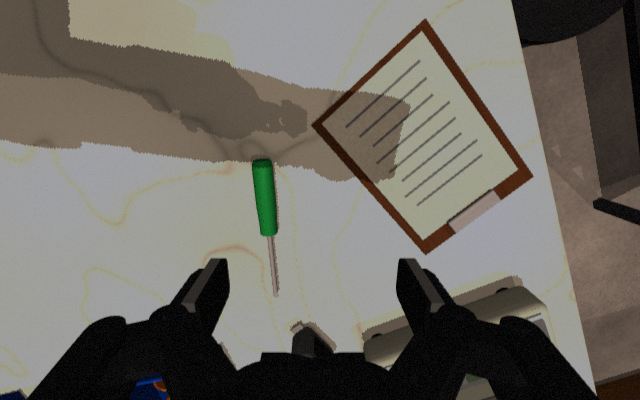

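Run:
```python
from h import *
T=imaging.read_camera('top');S=imaging.read_camera('side')
for d,n,(x0,x1,y0,y1) in [(T,'tc.png',(240,400,125,240)),(S,'sc.png',(190,360,150,320))]:
    cv2.imwrite('pics/'+n,cv2.resize(d['img'][y0:y1,x0:x1,::-1],None,fx=4.5 if n=='tc.png' else 3.5,fy=4.5 if n=='tc.png' else 3.5,interpolation=cv2.INTER_CUBIC))
def ray(d,u,v):
    R,t=P(d);r=R.T@np.array([(u-d['cx'])/d['fx'],(v-d['cy'])/d['fy'],1]);return -R.T@t,r
def atz(d,u,v,z):
    o,r=ray(d,u,v);return o+r*(z-o[2])/r[2]
m={}
for d,n in [(T,'top'),(S,'side')]:
    r=imaging.cut_out(d,'tray')[0]['mask']
    p=cloud(d,r); p=p[(p[:,2]>.1)&(p[:,2]<.112)]
    q=cv2.minAreaRect((p[:,:2]*1000).astype(np.float32)); print(n,q, np.median(p[:,2]))
    # ring pixels inside deck region
    hsv=cv2.cvtColor(d['img'],cv2.COLOR_RGB2HSV)
    v,u=np.mgrid[0:400,0:640]; R,t=P(d)
    for nm,c in [('bright',(hsv[...,1]<70)&(hsv[...,2]>95)),('orange',(hsv[...,1]>130)&(hsv[...,0]<20)&(hsv[...,2]>90)),('green',(hsv[...,0]>50)&(hsv[...,0]<90)&(hsv[...,1]>60))]:
        k,l,s,ce=cv2.connectedComponentsWithStats(cv2.dilate(c.astype(np.uint8),np.ones((2,2))) if 0 else c.astype(np.uint8),connectivity=8)
        for i in range(1,k):
            if s[i,4]<3: continue
            w=atz(d,*ce[i],.109)
            if .42<w[0]<.69 and -.15<w[1]<.13:
                bx=s[i]; print(n,nm,bx.tolist(),np.round(ce[i],1),np.round(w,3),'boxc',np.round(atz(d,bx[0]+(bx[2]-1)/2,bx[1]+(bx[3]-1)/2,.109),3))
```

```text
top ((548.5847778320312, -7.5841522216796875), (259.6714782714844, 254.3350372314453), 80.1153564453125) 0.10518716524628142
top bright [306, 144, 11, 10, 28] [310.6 148.6] [0.653 0.016 0.109] boxc [0.653 0.014 0.109]
top bright [324, 165, 10, 11, 26] [328.  170.3] [ 0.573 -0.049  0.109] boxc [ 0.575 -0.051  0.109]
top bright [353, 176, 1, 4, 4] [353.  177.5] [ 0.549 -0.141  0.109] boxc [ 0.549 -0.141  0.109]
top bright [274, 203, 16, 4, 18] [281.6 204.8] [0.444 0.116 0.109] boxc [0.445 0.117 0.109]
top bright [287, 203, 2, 2, 3] [287.3 203.3] [0.449 0.096 0.109] boxc [0.449 0.095 0.109]
top bright [333, 212, 2, 2, 3] [333.3 212.3] [ 0.42  -0.072  0.109] boxc [ 0.42  -0.072  0.109]
top bright [349, 212, 2, 2, 3] [349.3 212.3] [ 0.421 -0.13   0.109] boxc [ 0.421 -0.13   0.109]
top orange [284, 144, 3, 3, 4] [285.2 144.8] [0.665 0.109 0.109] boxc [0.664 0.11  0.109]
top orange [308, 180, 11, 12, 43] [313.1 185.8] [0.515 0.004 0.109] boxc [0.517 0.004 0.109]
side ((550.246337890625, -12.212371826171875), (267.3556823730469, 256.0740051269531), 79.82469177246094) 0.10694045980163765
side bright [250, 178, 2, 2, 4] [250.5 178.5] [ 0.652 -0.115  0.109] boxc [ 0.652 -0.115  0.109]
side bright [313, 179, 30, 65, 220] [326.3 208.7] [ 0.425 -0.001  0.109] boxc [0.422 0.008 0.109]
side bright [266, 187, 16, 11, 78] [273.6 191.7] [ 0.576 -0.06   0.109] boxc [ 0.576 -0.059  0.109]
side bright [233, 201, 16, 11, 84] [240.1 205.9] [0.657 0.008 0.109] boxc [0.656 0.008 0.109]
side bright [227, 216, 3, 3, 7] [228.  216.7] [0.68  0.054 0.109] boxc [0.679 0.055 0.109]
side orange [284, 199, 16, 14, 158] [291.5 205.8] [ 0.519 -0.005  0.109] boxc [ 0.52  -0.006  0.109]
side green [240, 190, 2, 2, 3] [240.3 190.3] [ 0.67  -0.058  0.109] boxc [ 0.67  -0.057  0.109]
side green [302, 204, 15, 24, 313] [308.7 215.6] [0.47  0.03  0.109] boxc [0.469 0.03  0.109]
```

View pics/tc.png

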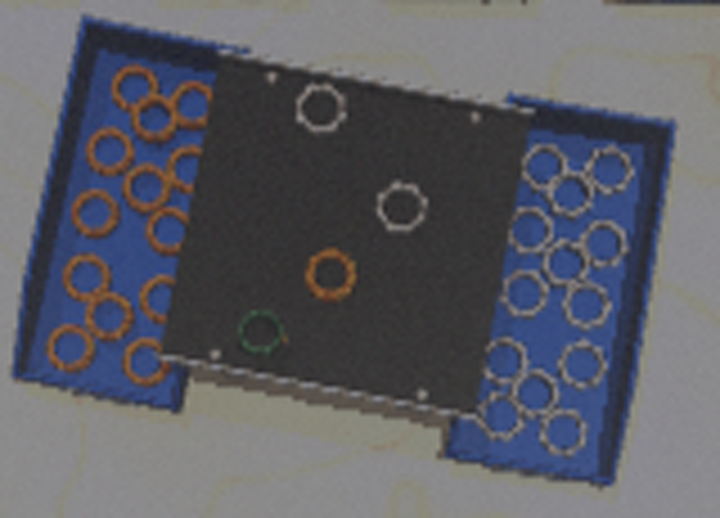

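View pics/sc.png

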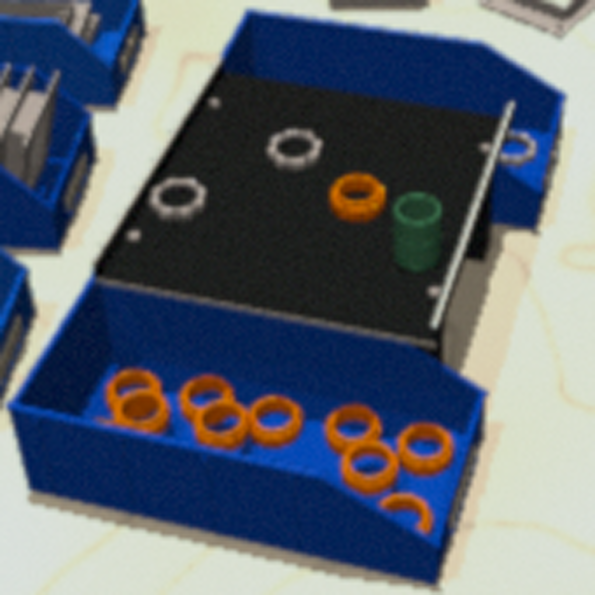

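Call:
move_arm(deltas=[0.62, 0, 0, 0, 0, 0, 10.7, 0.62, 0, 0, 0, 0, 0, 10.7, 0.62, 0, 0, 0, 0, 0, 10.7, 0.62, 0, 0, 0, 0, 0, 10.7, 0.62, 0, 0, 0, 0, 0, 10.7, 0.62, 0, 0, 0, 0, 0, 10.7, 0.62, 0, 0, 0, 0, 0, 10.7, 0.62, 0, 0, 0, 0, 0, 0])

```text
clock: 2.25
tcp_pos: [0.2433, 0.521, 0.2423]
orientation: [0.0, 0.765, 0.644, 0.0]
wrist_force: [-0.1, 0.2, -0.9]
finger_gap: 0.0163
```

```bash
cat >> h.py <<'E'
from scipy.spatial.transform import Rotation as Ro
C=np.array([.549,-.008]); YAW=np.radians(-9.9)
M=np.array([[np.cos(YAW),-np.sin(YAW)],[np.sin(YAW),np.cos(YAW)]])
def tw(xt,yt): return C+M@np.array([xt,yt])
def wt(p): return M.T@(np.array(p)[:2]-C)
def rot(s):
    q=s['orientation']; return Ro.from_quat([q[1],q[2],q[3],q[0]]).as_matrix()
def goal(xt,yt,z):
    s=env.get_state(); d=rot(s).T@(np.r_[tw(xt,yt),z]-s['tcp_pos']); print('shift',np.round(d,4),'now tray',np.round(wt(s['tcp_pos']),4),s['tcp_pos'][2])
    return d
def stat():
    s=env.get_state(); R=rot(s); print(s['clock'],'tray',np.round(wt(s['tcp_pos']),4),'z',round(s['tcp_pos'][2],4),'yang',np.degrees(np.arctan2(R[1,1],R[0,1])),'gap',s['finger_gap'],'F',np.round(s['wrist_force'],1),'R',np.round(R[:,2],3))
E
python3 -c "
from h import *
stat(); goal(.02,.09,.2)"
```

```text
2.25 tray [-0.3921  0.4686] z 0.2423 yang -9.808500661217083 gap 0.01634383500129818 F [-0.1  0.2 -0.9] R [ 0.  0. -1.]
shift [-0.3793  0.4115  0.0423] now tray [-0.3921  0.4686] 0.24230300838388055
```

Call:
move_arm(deltas=[0.62, -0.047, 0.051, 0, 0, 0, 0, 0.62, -0.047, 0.051, 0, 0, 0, 0, 0.62, -0.047, 0.051, 0, 0, 0, 0, 0.62, -0.047, 0.051, 0, 0, 0, 0, 0.62, -0.047, 0.051, 0, 0, 0, 0, 0.62, -0.047, 0.051, 0, 0, 0, 0, 0.62, -0.047, 0.051, 0, 0, 0, 0, 0.62, -0.047, 0.051, 0, 0, 0, 0, 0.62, 0, 0, 0, 0, 0, 0, 0.62, 0, 0, 0, 0, 0, 0])

```text
clock: 3.5
tcp_pos: [0.5467, 0.1237, 0.242]
orientation: [-0.0, 0.765, 0.644, -0.0]
wrist_force: [0.3, -0.4, 0.4]
finger_gap: 0.0163
```

```bash
python3 -c "
from h import *
stat(); d=imaging.read_camera('wrist'); save(d,'w1.png')
for t in ['locknut_a_mid','bushing_mid','coupling_mid']:
    for r in imaging.cut_out(d,t)[:4]:
        p=cloud(d,r['mask']); print(t,round(r['confidence'],2),np.round(r['centre']),len(p),np.round(np.median(p,0),3),np.round(wt(p.mean(0)),4), np.round(np.percentile(p,[5,95],axis=0),3).tolist())
"
```

```text
3.5 tray [-0.0249  0.1294] z 0.242 yang -9.8606230371463 gap 0.01625198201223406 F [ 0.3 -0.4  0.4] R [-0.001  0.    -1.   ]
locknut_a_mid 0.43 [436. 285.] 813 [0.656 0.013 0.112] [0.1013 0.0395] [[0.637, -0.004, 0.106], [0.673, 0.032, 0.114]]
bushing_mid 0.96 [313. 302.] 690 [0.525 0.009 0.116] [-0.0261  0.0086] [[0.51, -0.013, 0.107], [0.538, 0.022, 0.12]]
coupling_mid 0.92 [247. 279.] 1369 [0.472 0.066 0.13 ] [-0.088   0.0558] [[0.455, 0.041, 0.108], [0.485, 0.072, 0.151]]
```

View pics/w1.png

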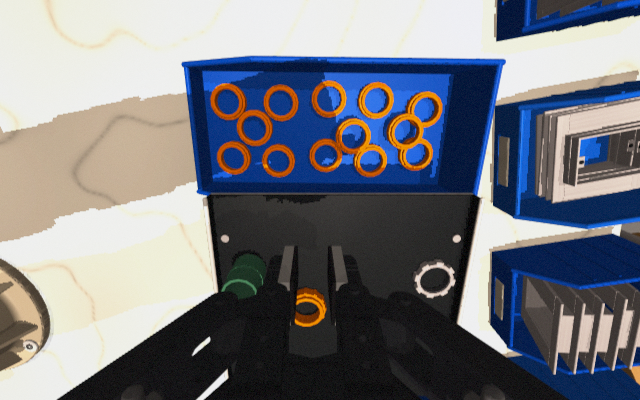

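```bash
python3 -c "
from h import *
s=env.get_state();d=imaging.read_camera('wrist'); p=cloud(d,np.ones((400,640),bool)); q=(p-s['tcp_pos'])@rot(s)
q=q[(abs(q[:,1])<.15)&(abs(q[:,0])<.12)&(q[:,2]<.02)]
for a in np.arange(.015,-.12,-.01):
    k=q[(q[:,2]<a)&(q[:,2]>a-.01)]
    if len(k): print(round(a,3),len(k),np.round([k[:,1].min(),k[:,1].max(),k[:,0].min(),k[:,0].max()],3))
print(q[:,2].max()); goal(.095,.085,.16)
"
```

```text
0.015 72 [-0.019  0.019  0.003  0.011]
0.005 558 [-0.021  0.022 -0.011  0.011]
-0.005 710 [-0.021  0.022 -0.012  0.011]
-0.015 704 [-0.021  0.022 -0.012  0.011]
-0.025 1378 [-0.037  0.039 -0.012  0.014]
-0.035 4291 [-0.044  0.045 -0.013  0.014]
-0.045 5681 [-0.05   0.051 -0.013  0.017]
-0.055 7558 [-0.056  0.056 -0.014  0.018]
-0.065 10324 [-0.062  0.063 -0.006  0.018]
-0.075 6061 [-0.063  0.064  0.007  0.02 ]
-0.085 12 [-0.018  0.019  0.02   0.021]
0.008363817756010939
shift [-0.046   0.1204  0.0826] now tray [-0.0255  0.1307] 0.24257976692128327
```

Call:
move_arm(deltas=[0.62, -0.011, 0.03, 0, 0, 0, 0, 0.62, -0.011, 0.03, 0, 0, 0, 0, 0.62, -0.011, 0.03, 0, 0, 0, 0, 0.62, -0.011, 0.03, 0.02, 0, 0, 0, 0.62, 0, 0, 0.03, 0, 0, 0, 0.62, 0, 0, 0.03, 0, 0, 0, 0.62, 0, 0, 0.02, 0, 0, 0, 0.62, 0, 0, 0.018, 0, 0, 0, 0.62, 0, 0, 0, 0, 0, 0])

```text
clock: 4.88
tcp_pos: [0.6561, 0.061, 0.1228]
orientation: [-0.001, 0.765, 0.644, -0.001]
wrist_force: [-0.1, 0.8, -0.3]
finger_gap: 0.0162
```

```bash
python3 -c "
from h import *
stat(); goal(.094,.083,.1165); d=imaging.read_camera('wrist'); save(d,'w2.png')"
```

```text
4.875 tray [0.0937 0.0864] z 0.1228 yang -9.823045640339505 gap 0.016162668461710956 F [-0.1  0.8 -0.3] R [-0.003  0.    -1.   ]
shift [-0.0034  0.0003  0.0063] now tray [0.0937 0.0864] 0.1227714217225286
```

View pics/w2.png

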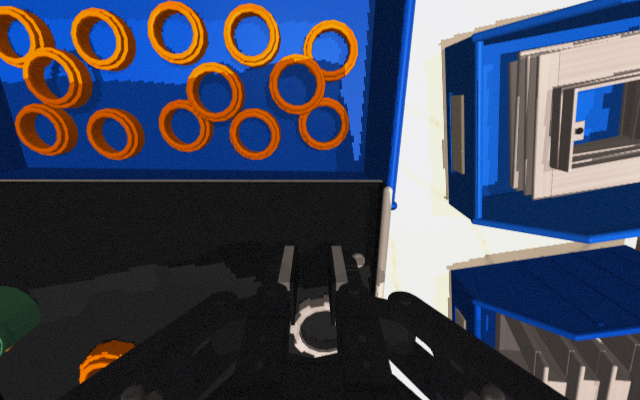

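Call:
move_arm(deltas=[0.62, 0, 0, 0.003, 0, 0, 0, 0.62, 0, 0, 0.002, 0, 0, 0, 0.62, 0, 0, 0.001, 0, 0, 0, 0.62, 0, 0, 0, 0, 0, 0])

```text
clock: 5.42
tcp_pos: [0.6577, 0.0598, 0.1185]
orientation: [0.0, 0.766, 0.643, 0.0]
wrist_force: [-0.2, -0.4, 0.8]
finger_gap: 0.0163
```

Call:
move_arm(deltas=[0.62, 0, 0, 0.001, 0, 0, 0, 0.62, 0, 0, 0, 0, 0, 0])

```text
clock: 5.68
tcp_pos: [0.6576, 0.0598, 0.1172]
orientation: [-0.0, 0.766, 0.643, 0.0]
wrist_force: [0.5, -0.4, 0.9]
finger_gap: 0.0162
```

Call:
move_arm(deltas=[0.62, 0, 0, 0.001, 0, 0, 0, 0.62, 0, 0, 0, 0, 0, 0])

```text
clock: 5.92
tcp_pos: [0.6578, 0.0599, 0.1164]
orientation: [0.0, 0.766, 0.643, 0.0]
wrist_force: [-0.4, -0.4, 0.6]
finger_gap: 0.0162
```

Call:
move_arm(deltas=[0.62, 0, 0, 0.001, 0, 0, 0, 0.62, -0.008, 0, 0, 0, 0, 0, 0.62, -0.012, 0, 0, 0, 0, 0, 0.62, -0.012, 0, 0, 0, 0, 0, 0.62, -0.012, 0, 0, 0, 0, 0, 0.62, -0.012, 0, 0, 0, 0, 0, 0.62, -0.012, 0, 0, 0, 0, 0, 0.62, -0.012, 0, 0, 0, 0, 0])

```text
clock: 6.92
tcp_pos: [0.6446, -0.0188, 0.1163]
orientation: [0.0, 0.766, 0.643, 0.001]
wrist_force: [-0.2, 4.5, 5.2]
finger_gap: 0.0159
```

```bash
python3 -c "
from h import *
stat(); 
for c in ['wrist','top','side']:
  d=imaging.read_camera(c); save(d,c+'3.png')
"
```

```text
6.925 tray [0.0961 0.0058] z 0.1163 yang -9.903595594559555 gap 0.015924501169579993 F [-0.2  4.5  5.2] R [ 0.003  0.002 -1.   ]
```

View pics/wrist3.png

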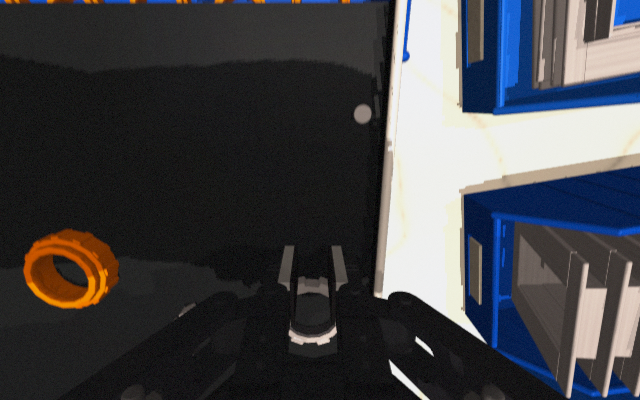

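View pics/side3.png

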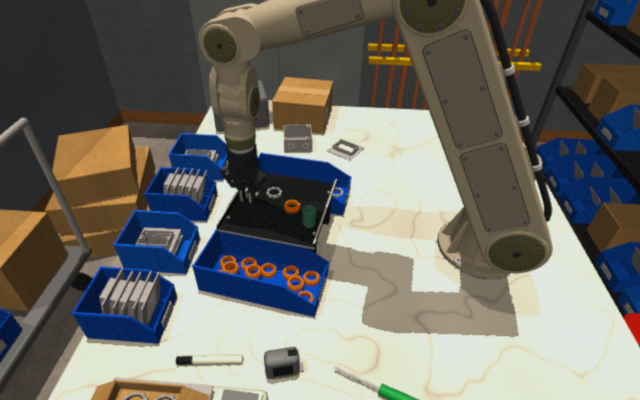

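Call:
move_arm(deltas=[0.62, 0, 0, -0.0015, 0, 0, 0, 0.62, -0.012, 0, 0, 0, 0, 0, 0.62, -0.012, 0, 0, 0, 0, 0, 0.62, -0.012, 0, 0, 0, 0, 0, 0.62, -0.012, 0, 0, 0, 0, 0, 0.62, -0.012, 0, 0, 0, 0, 0, 0.62, -0.012, 0, 0, 0, 0, 0])

```text
clock: 7.95
tcp_pos: [0.6313, -0.0908, 0.1168]
orientation: [-0.0, 0.766, 0.643, 0.0]
wrist_force: [0.2, -0.0, -0.2]
finger_gap: 0.0161
```

```bash
python3 -c "
from h import *
stat(); 
for c in ['wrist','top','side']:
  d=imaging.read_camera(c); save(d,c+'4.png')
  if c!='wrist': cv2.imwrite('pics/'+c+'4c.png',cv2.resize(d['img'][120:250,200:400,::-1],None,fx=4,fy=4,interpolation=2))
"
```

```text
7.95 tray [ 0.0953 -0.0674] z 0.1168 yang -9.938259054342023 gap 0.01610168961303821 F [ 0.2 -0.  -0.2] R [-0.  0. -1.]
```

View pics/wrist4.png

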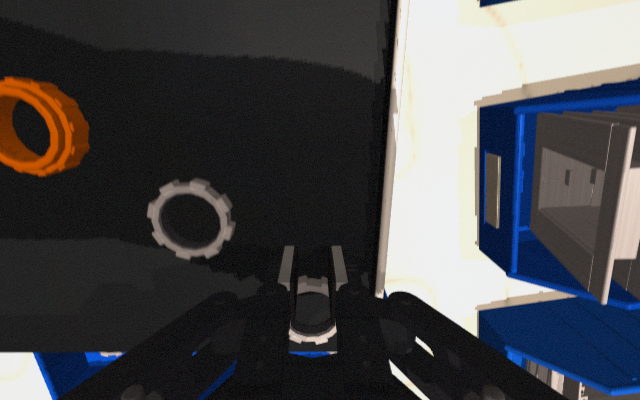

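View pics/side4c.png

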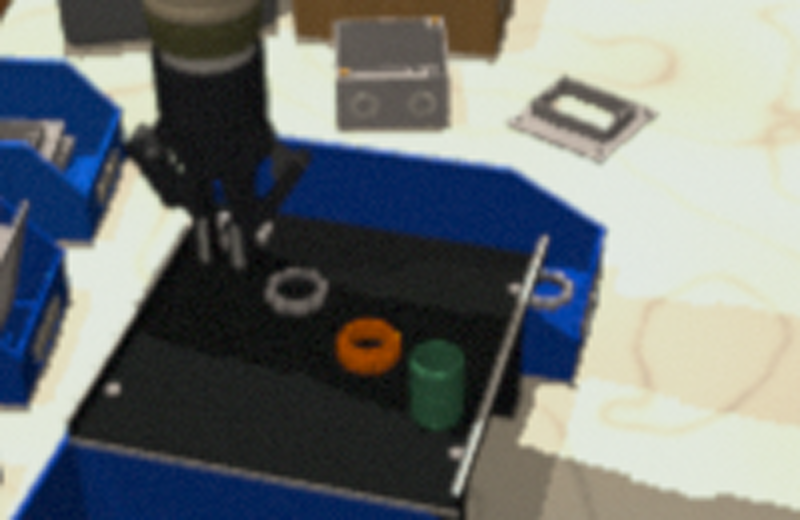

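Call:
move_arm(deltas=[0.62, -0.012, 0, 0, 0, 0, 0, 0.62, -0.012, 0, 0, 0, 0, 0, 0.62, -0.012, 0, 0, 0, 0, 0, 0.62, -0.01, 0, 0, 0, 0, 0, 0.62, -0.01, 0, 0, 0, 0, 0, 0.62, -0.005, 0, 0, 0, 0, 0, 0.62, 0, 0, 0, 0, 0, 0, 0.62, 0, 0, 0, 0, 0, 0])

```text
clock: 9.1
tcp_pos: [0.621, -0.1497, 0.1168]
orientation: [-0.0, 0.766, 0.643, 0.0]
wrist_force: [-0.2, -0.1, -0.1]
finger_gap: 0.0163
```

```bash
python3 -c "
from h import *
stat(); 
for c in ['wrist','top']:
  d=imaging.read_camera(c); save(d,c+'5.png')
  if c!='wrist': cv2.imwrite('pics/'+c+'5c.png',cv2.resize(d['img'][120:250,200:400,::-1],None,fx=4,fy=4,interpolation=2))
"
```

```text
9.1 tray [ 0.0953 -0.1272] z 0.1168 yang -9.91159185121982 gap 0.016285817896657465 F [-0.2 -0.1 -0.1] R [ 0.  0. -1.]
```

View pics/wrist5.png

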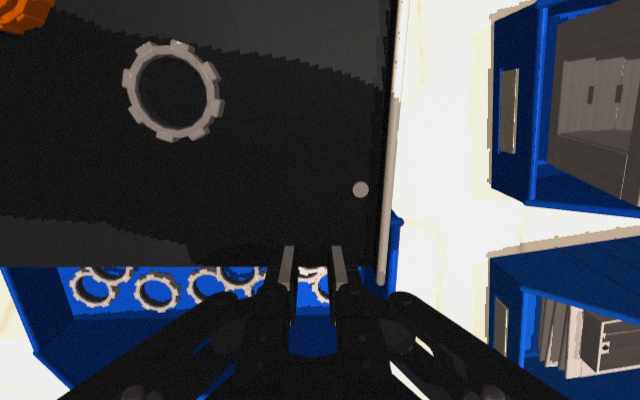

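View pics/top5c.png

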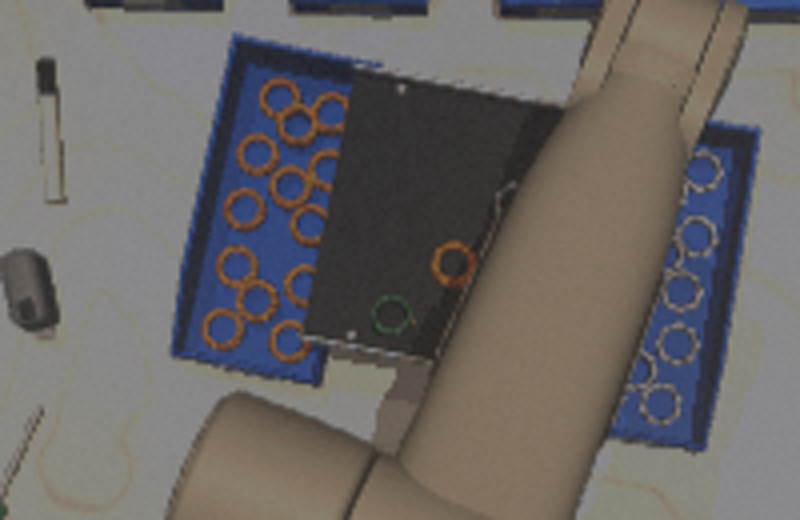

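Call:
move_arm(deltas=[0.62, 0, 0, -0.035, 0, 0, 0, 0.62, 0, 0, -0.01, 0, 0, 0, 0.62, 0, 0, 0, 0, 0, 0])

```text
clock: 9.57
tcp_pos: [0.6216, -0.15, 0.1625]
orientation: [0.001, 0.766, 0.643, 0.001]
wrist_force: [0.1, 0.5, -0.9]
finger_gap: 0.016
```

```bash
python3 -c "
from h import *
stat(); d=imaging.read_camera('wrist'); save(d,'w6.png')
v=np.ones((400,640),bool); 
p=cloud(d,v); t=(p[:,:2]-C)@M; 
k=(abs(t[:,0]-.033)<.035)&(abs(t[:,1]+.042)<.035)&(p[:,2]>.1085)&(p[:,2]<.12); q=t[k]; print(len(q),q.min(0),q.max(0),(q.min(0)+q.max(0))/2,np.median(p[k,2]))
k2=(abs(t[:,0])<.12)&(t[:,1]>-.12)&(t[:,1]<.0)&(p[:,2]<.108)&(p[:,2]>.09);print('deck',np.median(p[k2,2]))
e=t[(p[:,2]>.112)&(p[:,2]<.123)&(t[:,0]>.11)&(t[:,0]<.14)];print('lip',np.percentile(e,[2,50,98],axis=0))
goal(.033,0,.1168)
"
```

```text
9.575 tray [ 0.096  -0.1274] z 0.1625 yang -9.909708585140125 gap 0.016028634600056355 F [ 0.1  0.5 -0.9] R [ 0.002 -0.001 -1.   ]
2163 [ 0.01354833 -0.06285425] [ 0.05556844 -0.02116427] [ 0.03455838 -0.04200926] 0.11295359106785952
deck 0.10524936143530624
lip [[ 0.12810542 -0.12906563]
 [ 0.12965509 -0.05152994]
 [ 0.13228569  0.00190693]]
shift [ 0.1273 -0.0623  0.0447] now tray [ 0.0953 -0.1273] 0.16146796833521737
```

View pics/w6.png

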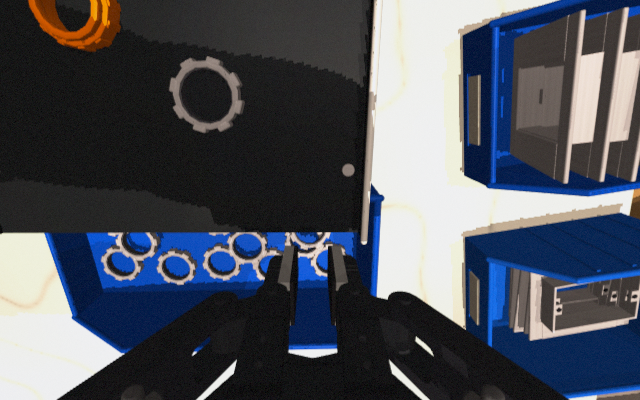

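Call:
move_arm(deltas=[0.62, 0.031, -0.015, 0, 0, 0, 0, 0.62, 0.031, -0.015, 0, 0, 0, 0, 0.62, 0.031, -0.015, 0, 0, 0, 0, 0.62, 0.031, -0.015, 0, 0, 0, 0, 0.62, 0, 0, 0, 0, 0, 0, 0.62, 0, 0, 0.02, 0, 0, 0, 0.62, 0, 0, 0.015, 0, 0, 0, 0.62, 0, 0, 0, 0, 0, 0])

```text
clock: 10.62
tcp_pos: [0.5819, -0.0179, 0.1247]
orientation: [-0.001, 0.766, 0.643, -0.001]
wrist_force: [0.3, -0.3, 1.0]
finger_gap: 0.0163
```

```bash
python3 -c "
from h import *
stat(); goal(.035,-.004,.1168);d=imaging.read_camera('wrist'); save(d,'w7.png')
p=cloud(d,np.ones((400,640),bool)); t=(p[:,:2]-C)@M
k=(abs(t[:,0]+.033)<.04)&(abs(t[:,1]-.002)<.035)&(p[:,2]>.1105)&(p[:,2]<.123);q=t[k];print('bush',len(q),q.min(0),q.max(0))
"
```

```text
10.625 tray [ 0.0341 -0.0041] z 0.1247 yang -9.972291805336324 gap 0.016342942426339827 F [ 0.3 -0.3  1. ] R [-0.004  0.001 -1.   ]
shift [0.0001 0.0009 0.0079] now tray [ 0.0341 -0.0041] 0.12468075861852611
bush 3062 [-0.05257493 -0.01735677] [-0.00941467  0.02523155]
```

View pics/w7.png

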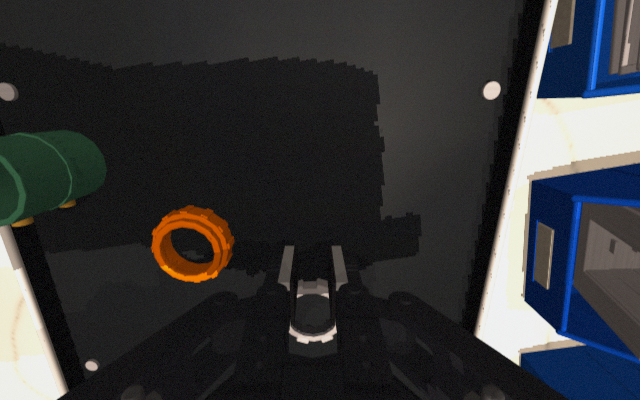

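Call:
move_arm(deltas=[0.62, 0.002, 0, 0.004, 0, 0, 0, 0.62, 0, 0, 0.0035, 0, 0, 0, 0.62, 0, 0, 0, 0, 0, 0, 0.62, -0.008, 0, 0, 0, 0, 0, 0.62, -0.012, 0, 0, 0, 0, 0, 0.62, -0.012, 0, 0, 0, 0, 0, 0.62, -0.012, 0, 0, 0, 0, 0])

```text
clock: 11.55
tcp_pos: [0.5758, -0.0599, 0.1194]
orientation: [0.0, 0.766, 0.643, 0.0]
wrist_force: [0.2, -0.3, 0.6]
finger_gap: 0.0162
```

```bash
python3 -c "
from h import *
stat(); d=imaging.read_camera('wrist'); save(d,'w8.png')
"
```

```text
11.55 tray [ 0.0354 -0.0466] z 0.1194 yang -9.957362161740035 gap 0.01616963370974972 F [ 0.2 -0.3  0.6] R [ 0.  0. -1.]
```

View pics/w8.png

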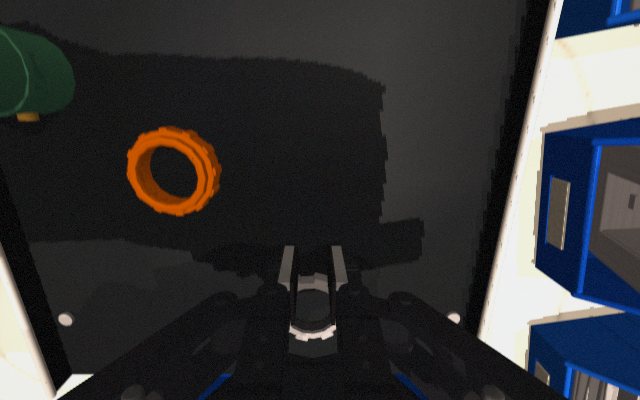

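Call:
move_arm(deltas=[0.62, 0, 0, 0.002, 0, 0, 0, 0.62, -0.012, 0, 0, 0, 0, 0, 0.62, -0.012, 0, 0, 0, 0, 0, 0.62, -0.012, 0, 0, 0, 0, 0, 0.62, -0.012, 0, 0, 0, 0, 0, 0.62, -0.012, 0, 0, 0, 0, 0, 0.62, -0.012, 0, 0, 0, 0, 0, 0.62, -0.008, 0, 0, 0, 0, 0, 0.62, 0, 0, 0, 0, 0, 0, 0.62, 0, 0, 0, 0, 0, 0])

```text
clock: 12.85
tcp_pos: [0.5622, -0.1374, 0.1173]
orientation: [-0.0, 0.766, 0.643, 0.0]
wrist_force: [0.2, -0.4, 0.5]
finger_gap: 0.0162
```

```bash
python3 -c "
from h import *
stat(); d=imaging.read_camera('wrist'); save(d,'w9.png')
"
```

```text
12.85 tray [ 0.0352 -0.1253] z 0.1173 yang -9.92054115113549 gap 0.016242295941977108 F [ 0.2 -0.4  0.5] R [-0.  0. -1.]
```

View pics/w9.png

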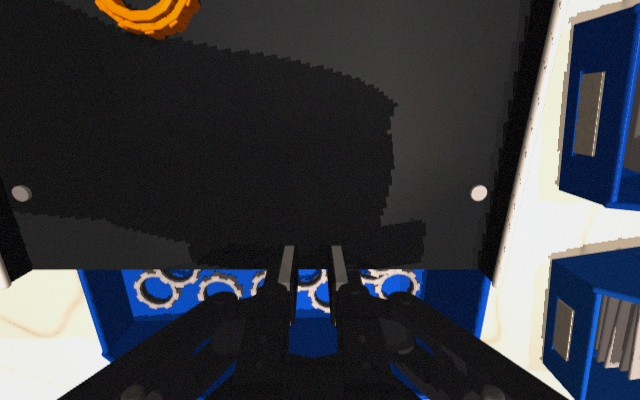

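Call:
move_arm(deltas=[0.62, 0, 0, -0.035, 0, 0, 0, 0.62, 0, 0, -0.01, 0, 0, 0, 0.62, 0.023, -0.02, 0, 0, 0, 0, 0.62, 0.023, -0.02, 0, 0, 0, 0, 0.62, 0.023, -0.02, 0, 0, 0, 0, 0.62, 0.023, -0.02, 0, 0, 0, 0, 0.62, 0, 0, 0, 0, 0, 10.7, 0.62, 0, 0, 0, 0, 0, 10.7, 0.62, 0, 0, 0, 0, 0, 0])

```text
clock: 14.02
tcp_pos: [0.4991, -0.0328, 0.162]
orientation: [-0.0, 0.871, 0.491, -0.0]
wrist_force: [-0.7, 0.5, -0.3]
finger_gap: 0.0161
```

```bash
python3 -c "
from h import *
stat(); goal(-.046,-.033,.119);d=imaging.read_camera('wrist'); save(d,'w10.png')
p=cloud(d,np.ones((400,640),bool)); t=(p[:,:2]-C)@M
k=(abs(t[:,0]+.031)<.035)&(abs(t[:,1]-.004)<.033)&(p[:,2]>.1105)&(p[:,2]<.123);q=t[k];print('bush',len(q),np.percentile(q,[1,99],axis=0))
k=(t[:,0]<-.06)&(t[:,0]>-.12)&(t[:,1]>.01)&(t[:,1]<.09)&(p[:,2]>.125)&(p[:,2]<.16);q=t[k];print('coup',len(q),np.percentile(q,[1,99],axis=0) if len(q) else 0)
"
```

```text
14.025 tray [-0.0449 -0.033 ] z 0.162 yang -31.17373277596248 gap 0.01606504221980444 F [-0.7  0.5 -0.3] R [-0.  0. -1.]
shift [-0.0004 -0.001   0.043 ] now tray [-0.0449 -0.033 ] 0.16201420636633962
bush 1933 [[-0.05037143 -0.01561099]
 [-0.01121593  0.02395664]]
coup 3882 [[-0.10536144  0.02986421]
 [-0.0728768   0.06359441]]
```

View pics/w10.png

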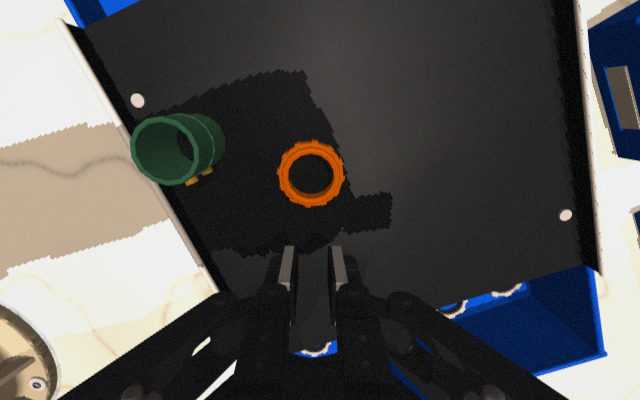

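Call:
move_arm(deltas=[0.62, 0, 0.002, 0.02, 0, 0, 0, 0.62, 0, 0, 0.015, 0, 0, 0, 0.62, 0, 0, 0.007, 0, 0, 0, 0.62, 0, 0, 0, 0, 0, 0, 0.62, 0.008, 0, 0, 0, 0, 0, 0.62, 0.01, 0, 0, 0, 0, 0, 0.62, 0.01, 0, 0, 0, 0, 0, 0.62, 0, 0, 0, 0, 0, 0])

```text
clock: 15.08
tcp_pos: [0.5162, -0.0095, 0.1205]
orientation: [0.0, 0.871, 0.491, 0.0]
wrist_force: [-0.3, 0.1, 0.0]
finger_gap: 0.0164
```

```bash
python3 -c "
from h import *
stat(); goal(-.046,-.033,.119);d=imaging.read_camera('wrist'); save(d,'w11.png')
"
```

```text
15.075 tray [-0.0321 -0.0071] z 0.1205 yang -31.236742157543684 gap 0.016352402607559435 F [-0.3  0.1  0. ] R [ 0.001  0.    -1.   ]
shift [-0.0292 -0.0035  0.0015] now tray [-0.0321 -0.0071] 0.12049169513419655
```

View pics/w11.png

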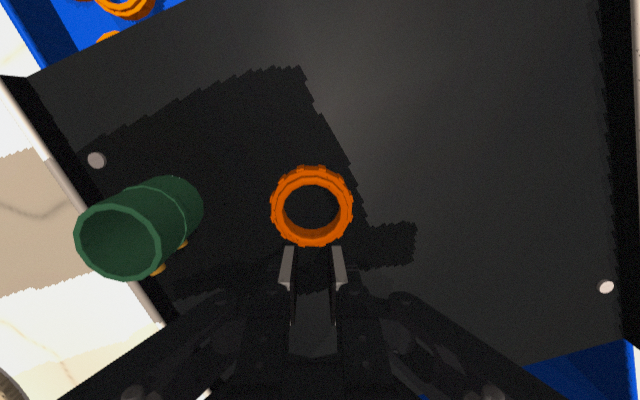

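Call:
move_arm(deltas=[0.62, 0.01, 0.0015, 0, 0, 0, 0, 0.62, 0.01, 0.0015, 0, 0, 0, 0, 0.62, 0.01, 0.0015, 0, 0, 0, 0, 0.62, 0.01, 0.0015, 0, 0, 0, 0])

```text
clock: 15.62
tcp_pos: [0.5419, 0.0213, 0.1203]
orientation: [-0.0, 0.872, 0.49, 0.0]
wrist_force: [0.3, -0.4, 0.6]
finger_gap: 0.0164
```

```bash
python3 -c "
from h import *
stat(); goal(-.046,-.033,.119);d=imaging.read_camera('wrist'); save(d,'w12.png')
"
```

```text
15.625 tray [-0.012   0.0277] z 0.1203 yang -31.319576734646112 gap 0.016414220628250036 F [ 0.3 -0.4  0.6] R [ 0.  0. -1.]
shift [-0.0689 -0.0095  0.0013] now tray [-0.012   0.0277] 0.12025848922333073
```

View pics/w12.png

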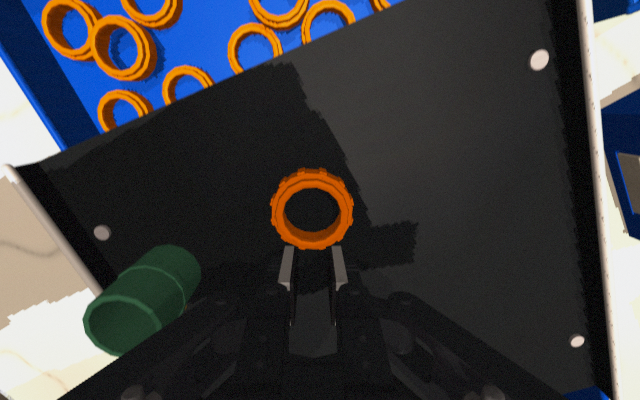

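Call:
move_arm(deltas=[0.62, 0.012, 0.0005, 0, 0, 0, 0, 0.62, 0.012, 0, 0, 0, 0, 0, 0.62, 0.012, 0, 0, 0, 0, 0, 0.62, 0.012, 0, 0, 0, 0, 0, 0.62, 0.012, 0, 0, 0, 0, 0, 0.62, 0.012, 0, 0, 0, 0, 0, 0.62, 0.012, 0, 0, 0, 0, 0, 0.62, 0.011, 0, 0, 0, 0, 0, 0.62, 0.008, 0, 0, 0, 0, 0, 0.62, 0, 0, 0, 0, 0, 0])

```text
clock: 16.92
tcp_pos: [0.5956, 0.1089, 0.1202]
orientation: [-0.0, 0.872, 0.49, 0.0]
wrist_force: [-0.3, 0.5, 0.3]
finger_gap: 0.0164
```

```bash
python3 -c "
from h import *
stat(); d=imaging.read_camera('wrist'); save(d,'w13.png')
"
```

```text
16.925 tray [0.0258 0.1232] z 0.1202 yang -31.285416381311414 gap 0.016416521543571004 F [-0.3  0.5  0.3] R [ 0.  0. -1.]
```

View pics/w13.png

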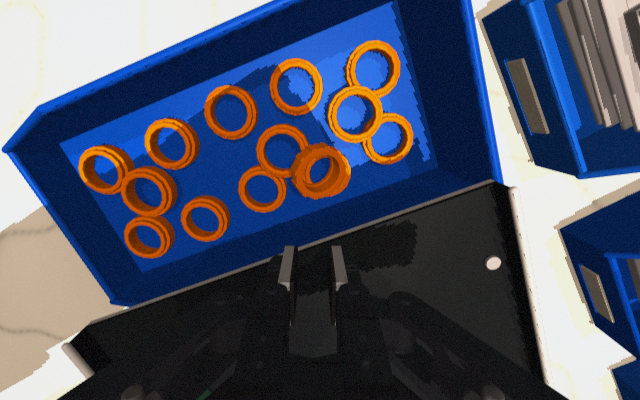

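Bushing lies in its bin at about (321,171). I'll lift clear and check both bins and the coupling.

Call:
move_arm(deltas=[0.62, 0, 0, -0.04, 0, 0, 0, 0.62, 0, 0, -0.05, 0, 0, 0, 0.62, 0.05, -0.02, -0.04, 0, 0, 0, 0.62, 0.05, -0.05, 0, 0, 0, 0, 0.62, 0.05, -0.05, 0, 0, 0, 0, 0.62, 0.05, -0.05, 0, 0, 0, 0, 0.62, 0.05, -0.05, 0, 0, 0, 0, 0.62, 0, -0.04, 0, 0, 0, 0, 0.62, 0, 0, 0, 0, 0, 0])

```text
clock: 18.1
tcp_pos: [0.5079, 0.4233, 0.2475]
orientation: [-0.0, 0.871, 0.492, -0.001]
wrist_force: [-0.0, 0.0, 0.7]
finger_gap: 0.0165
```

```bash
python3 -c "
from h import *
stat()
for c in ['top','side']:
  d=imaging.read_camera(c); save(d,c+'14.png'); x0,x1,y0,y1=(240,400,125,240) if c=='top' else (180,370,120,320)
  cv2.imwrite('pics/'+c+'14c.png',cv2.resize(d['img'][y0:y1,x0:x1,::-1],None,fx=4 if c=='top' else 3,fy=4 if c=='top' else 3,interpolation=2))
  p=cloud(d,np.ones((400,640),bool)); t=(p[:,:2]-C)@M
  k=(t[:,0]<-.06)&(t[:,0]>-.12)&(t[:,1]>.01)&(t[:,1]<.09)&(p[:,2]>.125)&(p[:,2]<.16);q=t[k];print('coup',len(q),np.median(q,0) if len(q) else 0)
  h=(abs(t[:,0])<.14)&(abs(t[:,1])>.135)&(abs(t[:,1])<.235)&(p[:,2]>.04); print('high pts in bins',h.sum(), np.round(np.c_[t[h],p[h,2]][:8],3).tolist())
  h=(abs(t[:,0])<.115)&(abs(t[:,1])<.125)&(p[:,2]>.110)&(p[:,2]<.2)&(t[:,0]>-.06);print('deck pts',h.sum())
"
```

```text
18.1 tray [-0.1147  0.4179] z 0.2475 yang -31.088474789996905 gap 0.016532701118171726 F [-0.   0.   0.7] R [-0.001 -0.    -1.   ]
coup 39 [-0.09416168  0.04926612]
high pts in bins 138 [[0.136, 0.234, 0.088], [0.137, 0.23, 0.09], [0.137, 0.226, 0.092], [0.139, 0.224, 0.084], [0.136, 0.217, 0.101], [0.133, 0.229, 0.089], [0.137, 0.228, 0.074], [0.137, 0.224, 0.078]]
deck pts 364
coup 195 [-0.09169026  0.05565102]
high pts in bins 323 [[-0.028, -0.136, 0.105], [-0.047, -0.135, 0.105], [-0.065, -0.136, 0.105], [-0.068, -0.135, 0.106], [-0.125, -0.137, 0.098], [0.138, 0.137, 0.092], [0.138, 0.143, 0.094], [0.136, 0.141, 0.093]]
deck pts 19
```

View pics/top14c.png

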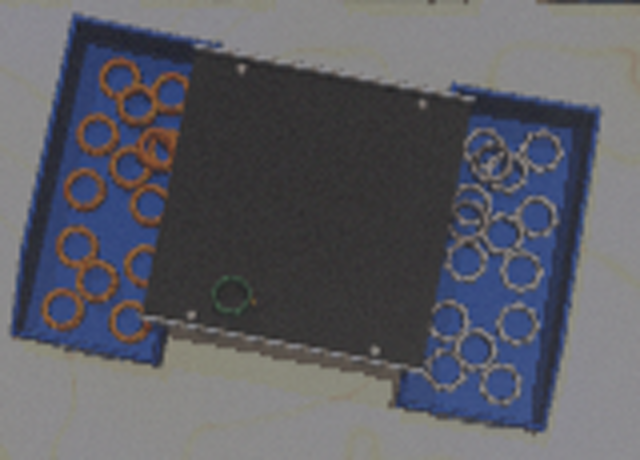

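View pics/side14c.png

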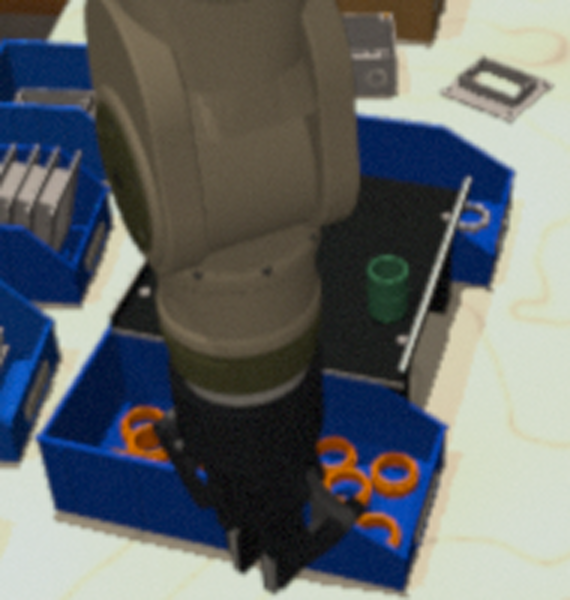

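```bash
python3 -c "
from h import *
print(order.hand_in()); stat()"
```

```text
the job is handed in; nothing more can be done
None
the job is handed in; nothing more can be done
```

I swept both locknuts over the −y end into the locknut bin and the bushing over the +y end into the bushing bin, and handed the job in at about 18 s. All three were pushed along the deck with the nearly closed fingertips. The hand-in gave no verdict.

**Parts:** After the last sweep, the top view showed the deck clear except for the coupling. It showed two extra locknuts in the locknut bin, and the top and wrist views showed an extra bushing in the bushing bin. I saw nothing standing high in either bin apart from wall and deck-edge readings. I did not measure the final height of each part in its bin.

**Coupling:** It was upright in the side view, at about tray (−0.092, 0.056) m there and (−0.094, 0.049) m in the top view. The two cameras differ by 7 mm, as they did for other parts at the start. Its first top-view estimate was (−0.093, 0.048) m.

**Bystanders:** I did not measure them afterwards. The arm and gripper did not come near them, except for passing at least 0.15 m above those on the left.

**Other checks:**
- **Deck contact:** The fingertips touched the deck once, lightly (about 5 N), during the first sweep. I raised them 1.5 mm and there was no further contact force.
- **Top depth check:** The top camera also returned 364 points above the deck in the final depth check, against 19 from the side camera. I did not look into this; the deck looked empty in both pictures.

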